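Press the board's push-pins home in order

ROBOT

A 7-joint arm with a two-finger parallel gripper is mounted at the origin on the work surface. World frame = base frame: x ahead of the robot, y to its left, z up, the work surface at z = 0. Lengths are in m, angles in rad, forces in N, time in s.
With the tool pointing down it reaches from about 0.4 to 0.875 m from the base axis. Payload 19.3 kg.
Tool frame: the origin (TCP) lies between the finger pads; the fingertips stand 17 mm ahead of it and the grasp point (between the pads) lies 2 mm behind it; z points along the fingers, y is the line along which they close (so a half turn about z gives the same grasp; the last joint's range is limited). The gripper opens to 85 mm and grips with 20 to 120 N. Pads are 22 mm wide; open, the fingers measure 114 mm over their backs; the gripper's body (76 mm by 85 mm) begins 54 mm behind the grasp point. The pads swing forward as they close: fully open they stand 13 mm farther back than shut.
Start: joints at [-1.237, 0.521, -0.036, 1.599, 0.021, 1.021, -0.113], TCP at [0.246, 0.575, 0.218] pointing down, gripper open.
Joint ranges: [-2.91, 2.91], [-0.3, 2.13], [-1.5, 1.42], [0.17, 2.43], [-1.26, 4.41], [0.16, 1.93], [-2.52, 2.52]. Speed limits (rad/s): [1.89, 1.89, 2.39, 2.39, 3.01, 3.01, 3.01].

INTERFACE

Orientations are given as [roll, pitch, yaw] about the fixed x, y, z axes, in that order (R = Rz(yaw) Ry(pitch) Rx(roll)).
In Python, from workcell import bot gives the robot as it stands.
- The arm moves only by the shell command python3 -m inch 'ROWS' [FORCE]. ROWS is JSON, a list of rows, each a list of 7 numbers: the shift along the tool's x, y, z in units of 200 mm (1.0 is 200 mm), then the turn, a rotation vector about the tool's x, y, z in units of 90 degrees (1.0 is 90 degrees), then the opening, from 0 (shut) to 1 (fully open). In form: [[x, y, z, rx, ry, rz, grip], ...]. A call has 1 to 20 rows; each row is the pose to reach, as a shift and turn from the pose commanded when the call began, along the tool's axes at that moment; what a row does not reach only later rows make up. A row lasts 1/8 s, in which the tool goes at most 62.5 mm and 10.7 degrees, less where a joint would pass 70% of its speed; a pose out of reach is approached as far as the arm can. A call with a number of a shift or a turn outside -1 to 1 is refused whole. A call with a gripper value outside its range is refused whole. The fingers move at their own pace and stop on an object; FORCE is the grip in N (left out, the last holds). Time passes only in rows, so rows that repeat a pose let the fingers close. It gives the time, the measured TCP pose, the force, the opening and the grip force at its end, in the units of the state.
- bot.observe(): the state, without advancing time (a new reading comes with each control period).
- bot.grab_frame(name): name is "side" or "top" or "wrist"; returns a dict with "img" (400x640x3 uint8, red, green, blue), "z_map" (400x640 float32, m along the optical axis (not along the pixel's ray), 0 where there is no reading), "vfov" (degrees; the focal length in pixels is half the picture's height over the tangent of half this angle, whatever the lens; pixels are square), "cx", "cy" (the principal point, pixels), "rvec" (rotation vector, rad) and "tvec" (3), from world to camera coordinates, as OpenCV has them. Camera axes: x right, y down, z forward; pixel columns grow to the right and rows downward; lengths in m; the calibration is good to about 2 mm. A picture is of the moment at which its call begins.
- bot.job_done(): hands the job in; it is judged then, once.
The state is a dict: "clock": time; "qpos": joint angles; "qd": joint speeds; "joint_efforts": joint torques, N m; "position": TCP position; "tool_rot": TCP orientation; "force": force on the tool from outside, world axes, zero at the start; "moment": the same for the moment, N m; "grip_width": finger opening in m; "finger_force": force on a finger pad.
Only numpy, scipy, OpenCV 4.12 (cv2) and the standard library are available. Lean on these libraries where they do the work, as an engineer would, in place of code of your own. Each camera call takes 0.05 s, during which the arm holds its last target. There are 200 camera calls.

TASK

Lock the green circuit board into its grey housing by gently pressing down three of its push-pins with the fingertips, in this order: first the white one, then the yellow, then the blue, each fully home so that its head sits down on its bush. Leave the red pin standing up, only press and never pull on a pin, do not lean on the board or housing, and leave the loose parts and tools around it where they are.

Things in the scene. Friction and masses are not known exactly. Their poses are not given: they have to be found in the camera images.
- unit: grey die-cast housing half open on the bench, fixed, 167 x 377 mm (local x, y), with a green circuit board 132 x 300 mm. Origin: centre of its underside. Board top 24 mm, rim 32 mm above the bench, flat chips up to 4 mm on the board. Four push-pins stand near the board's corners, about 42 mm (x) and 105 mm (y) from the centre; colours change places from run to run
- white_pin (a joint): how far the white pin has been pushed in, m: 0 = standing up, grows downwards, 0.008 = fully home (head on its bush); negative = pulled out. Starts between 0 and 0.0015. It takes about 3 N to slide, and the pin stays where it is left
- white_top (a point): centre of the white push-pin's flat top, moves with it. white disc head 25 mm across, 6 mm thick, on an 8 mm stem, slides vertically; its top is 46 mm above the bench at joint 0, 38 mm fully home. Under it a black rubber bush 21 mm across that yields 0.4 mm per N (at most 6 mm, then a hard stop) and springs back, so the head goes lower while pressed
- white_mount: fixed steel collar of the white pin, 30 mm across, 5 mm tall, standing on the board; carries its bush and pin. Origin: centre of its underside, 24 mm above the bench
- yellow_pin (a joint): how far the yellow pin has been pushed in, m: 0 = standing up, grows downwards, 0.008 = fully home (head on its bush); negative = pulled out. Starts between 0 and 0.0015. It takes about 3 N to slide, and the pin stays where it is left
- yellow_top (a point): centre of the yellow push-pin's flat top, moves with it. yellow disc head 25 mm across, 6 mm thick, on an 8 mm stem, slides vertically; its top is 46 mm above the bench at joint 0, 38 mm fully home. Under it a black rubber bush 21 mm across that yields 0.4 mm per N (at most 6 mm, then a hard stop) and springs back, so the head goes lower while pressed
- yellow_mount: fixed steel collar of the yellow pin, 30 mm across, 5 mm tall, standing on the board; carries its bush and pin. Origin: centre of its underside, 24 mm above the bench
- blue_pin (a joint): how far the blue pin has been pushed in, m: 0 = standing up, grows downwards, 0.008 = fully home (head on its bush); negative = pulled out. Starts between 0 and 0.0015. It takes about 3 N to slide, and the pin stays where it is left
- blue_top (a point): centre of the blue push-pin's flat top, moves with it. blue disc head 25 mm across, 6 mm thick, on an 8 mm stem, slides vertically; its top is 46 mm above the bench at joint 0, 38 mm fully home. Under it a black rubber bush 21 mm across that yields 0.4 mm per N (at most 6 mm, then a hard stop) and springs back, so the head goes lower while pressed
- blue_mount: fixed steel collar of the blue pin, 30 mm across, 5 mm tall, standing on the board; carries its bush and pin. Origin: centre of its underside, 24 mm above the bench
- red_pin (a joint): how far the red pin has been pushed in, m: 0 = standing up, grows downwards, 0.008 = fully home (head on its bush); negative = pulled out. Starts between 0 and 0.0015. It takes about 3 N to slide, and the pin stays where it is left
- red_top (a point): centre of the red push-pin's flat top, moves with it. red disc head 25 mm across, 6 mm thick, on an 8 mm stem, slides vertically; its top is 46 mm above the bench at joint 0, 38 mm fully home. Under it a black rubber bush 21 mm across that yields 0.4 mm per N (at most 6 mm, then a hard stop) and springs back, so the head goes lower while pressed
- red_mount: fixed steel collar of the red pin, 30 mm across, 5 mm tall, standing on the board; carries its bush and pin. Origin: centre of its underside, 24 mm above the bench
- bolt: loose steel bolt standing on its head on the board, head 18 mm across, 30 mm tall. Bystander. Origin: centre of its underside
- coil: loose copper-wound choke on a black base, 16 x 30 x 18 mm, standing on the board. Bystander. Origin: centre of its underside
- stator: loose motor stator with copper windings on the bench, 72 mm across, 24 mm tall. Bystander. Origin: centre of its underside
- driver: screwdriver with orange handle lying on the bench, about 200 mm long. Bystander. Origin: middle of its underside
- flux: small jar with black lid, 44 mm across, 50 mm tall, on the bench. Bystander. Origin: centre of its underside
- plug: grey and black connector plug, 41 x 45 x 20 mm, on the bench. Bystander. Origin: centre of its grey part's underside
- screwcup: small open steel bowl, 64 mm across, 25 mm tall, on the bench. Bystander. Origin: centre of its underside

How it is judged:
On the way, in this order (a step that is already met when the one before it is completed fails the run):
1. the white pin is home (value of joint white_pin above 0.0065 m), for 0.2 s.
2. the yellow pin is home (value of joint yellow_pin above 0.0065 m), for 0.2 s.
3. the blue pin is home (value of joint blue_pin above 0.0065 m), for 0.2 s.
At the end, for the whole second after the job is handed in: the white, yellow and blue pins are each pushed in at least 6.5 of their 8 mm, the red pin is still up (in by less than 3 mm, not pulled out by 2 mm), and every loose bystander is within 10 mm of where it began (value of joint each of white_pin, yellow_pin, blue_pin above 0.0065 m and value of joint red_pin between -0.002 and 0.003 m and distance of each of bolt, coil, stator, driver, flux, plug, screwcup from where it was at the start of the episode below 0.01 m); the robot touches nothing.
It fails at once if a pin goes in out of turn (yellow before white is home, or blue before yellow is home), or the red one goes in at all ((value of joint yellow_pin above 0.003 m and value of joint white_pin below 0.0065 m) or (value of joint blue_pin above 0.003 m and value of joint yellow_pin below 0.0065 m) or value of joint red_pin above 0.003 m).
It fails at once if a pin is pulled up or lifted (value of joint any of white_pin, yellow_pin, blue_pin, red_pin below -0.002 m).
It fails at once if a pin is pressed harder than 25 N (contact force between any of the arm, the fingers and white_mount above 25 N or contact force between any of the arm, the fingers and yellow_mount above 25 N or contact force between any of the arm, the fingers and blue_mount above 25 N or contact force between any of the arm, the fingers and red_mount above 25 N).
It fails at once if the robot leans on the board or housing (over 15 N) (contact force between any of the arm, the fingers and unit above 15 N).
It fails at once if a loose bystander is moved more than 10 mm or lifted (distance of any of bolt, coil, stator, driver, flux, plug, screwcup from where it was at the start of the episode above 0.01 m).
It also fails if it takes over 48 s, if anything falls off the work surface, if the arm or the gripper's body presses on something with over 40 N, if the wrist force passes 120 N, or if a joint passes its speed limit or range.

## Working session

There is one attempt and no reset: what is moved stays moved. The work goes in short steps, Python scripts to look and compute and a shell command to move; the robot and the scene stay as the last step left them, time stands still between calls to the robot, and variables do not carry over. Pictures are saved under pics/ and viewed, at most 10 in all, crops included, and the job is handed in when it is done.

```bash
mkdir -p pics; cat > h.py <<'E'
import numpy as np, cv2
from workcell import bot
def cam(n):
    f=bot.grab_frame(n); return f
def w(f,u,v,z=None):
    F=200/np.tan(np.radians(f["vfov"])/2)
    R=cv2.Rodrigues(np.array(f["rvec"],float))[0]; t=np.array(f["tvec"],float).ravel()
    d=np.array([(u-f["cx"])/F,(v-f["cy"])/F,1.]); c=-R.T@t; dw=R.T@d
    s=f["z_map"][int(round(v)),int(round(u))] if z is None else (z-c[2])/dw[2]
    return c+s*dw
def save(f,n): cv2.imwrite("pics/"+n,cv2.cvtColor(f["img"],cv2.COLOR_RGB2BGR))
E
python3 - <<'E'
from h import *
import pickle
for n in("top","side"):
    f=cam(n); save(f,n+"1.png"); pickle.dump(f,open(n+".pkl","wb")); print(n,f["vfov"],f["cx"],f["cy"],f["rvec"],f["tvec"])
s=bot.observe(); print(s)
E
```

```text
top 48.727852223215315 322.1293962022082 195.40477855577873 [ 2.13876619 -2.14097354  0.17130812] [0.02712015 0.54203845 1.08814666]
side 46.0010843599086 310.89785923135827 194.4133282027575 [ 2.31143242 -0.84201563  0.31359995] [-0.39629935  0.31679974  1.01224627]
{'clock': 0.1, 'qpos': array([-1.23713271,  0.52197463, -0.03628018,  1.59994149,  0.02118228,
        1.02110616, -0.11281299]), 'qd': array([-0.0007384 , -0.00171522,  0.00203485, -0.00112335,  0.00091274,
       -0.00072664, -0.00093645]), 'joint_efforts': array([ 2.72127829e-03, -9.28485990e+01,  1.98320501e+00, -3.70540452e+01,
        1.79753546e-02,  5.19229521e-03,  5.02976775e-06]), 'position': array([0.24553782, 0.57440532, 0.21797462]), 'tool_rot': array([-3.14055050e+00,  8.16802497e-05,  2.73765471e+00]), 'force': array([ 0.05785521, -0.26459424, -0.11431172]), 'moment': array([ 0.00907993, -0.01009863,  0.05063721]), 'finger_force': 0.0, 'grip_width': 0.0850096595696855}
```

View pics/top1.png

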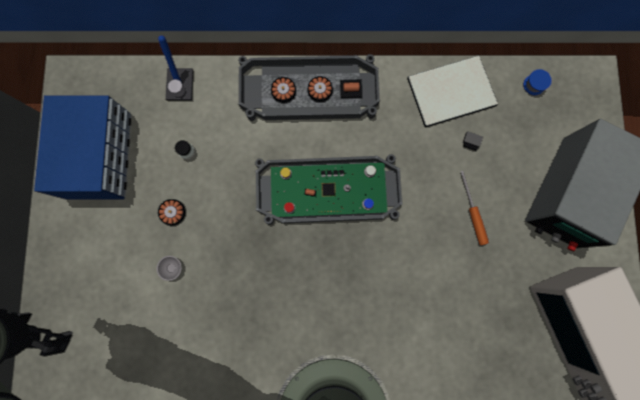

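View pics/side1.png

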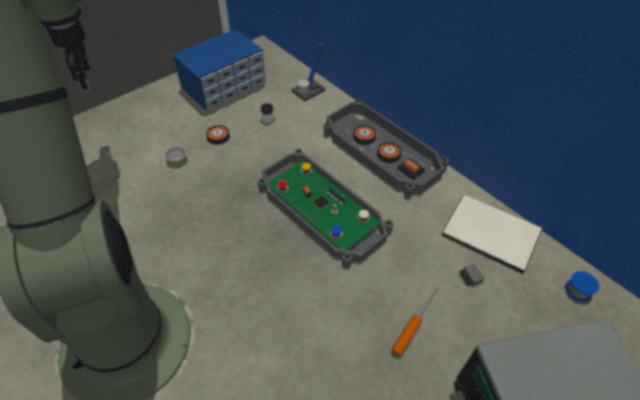

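The top view shows yellow at (286,173), white at (370,171), red at (289,208) and blue at (369,204). In the side view they are at (306,168), (363,215), (283,186) and (337,231). I'll refine these with colour centroids.

```bash
cat > m.py <<'E'
from h import *
import pickle
T=dict(yellow=(286,173),white=(370,171),red=(289,208),blue=(369,204)); S=dict(yellow=(306,168),white=(363,215),red=(283,186),blue=(337,231))
def msk(img,c):
    h,s,v=[a.astype(int) for a in cv2.split(cv2.cvtColor(img,cv2.COLOR_RGB2HSV))]
    return {'yellow':(h>15)&(h<33)&(s>120)&(v>90),'white':(s<70)&(v>120),'red':((h<8)|(h>172))&(s>120)&(v>80),'blue':(h>105)&(h<130)&(s>110)&(v>80)}[c]
for n,D in(("top",T),("side",S)):
    f=pickle.load(open(n+".pkl","rb"))
    for c,(u,v) in D.items():
        m=msk(f["img"],c); k=np.zeros_like(m); k[v-11:v+12,u-11:u+12]=1
        y,x=np.nonzero(m&k); p=(x.mean(),y.mean())
        print(n,c,len(x),np.round(p,1),"z.045:",w(f,*p,.044).round(4),"depth:",w(f,*p).round(4))
f=pickle.load(open("top.pkl","rb"))
im=cv2.resize(f["img"][145:235,240:410],None,fx=4.6,fy=4.6,interpolation=cv2.INTER_CUBIC); cv2.imwrite("pics/crop.png",im[...,::-1])
E
python3 m.py
```

```text
top yellow 69 [285. 172.] z.045: [0.6032 0.1223 0.044 ] depth: [0.6025 0.122  0.0475]
top white 77 [370.2 169.7] z.045: [ 0.6089 -0.0977  0.044 ] depth: [ 0.6081 -0.0973  0.0477]
top red 72 [288.7 206.9] z.045: [0.5123 0.1117 0.044 ] depth: [0.5121 0.1117 0.0452]
top blue 74 [368.3 203. ] z.045: [ 0.5221 -0.0913  0.044 ] depth: [ 0.5217 -0.091   0.0467]
side yellow 69 [306.1 165.9] z.045: [0.6038 0.1226 0.044 ] depth: [0.6005 0.1186 0.0494]
side white 79 [364.6 212.3] z.045: [ 0.6133 -0.0969  0.044 ] depth: [ 0.6143 -0.0961  0.0424]
side red 52 [282.1 184.4] z.045: [0.5116 0.1112 0.044 ] depth: [0.5117 0.1114 0.0438]
side blue 72 [336.2 230. ] z.045: [ 0.5214 -0.0918  0.044 ] depth: [ 0.5204 -0.0929  0.0461]
```

View pics/crop.png

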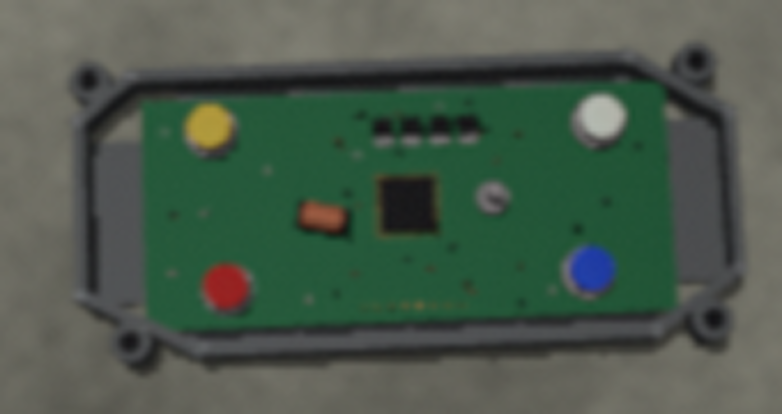

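The crop shows four clean pin heads: yellow (209,127), white (600,118), red (227,287) and blue (591,269). Spacings match the sizes given, about 87–90 mm by 205–220 mm. I'll shut the gripper and travel at height.

```bash
python3 -m inch '[[-0.2,-0.15,0,0,0,0,0],[-0.4,-0.3,0,0,0,0,0],[-0.6,-0.45,0,0,0,0,0],[-0.8,-0.6,0,0,0,0,0],[-1,-0.79,0,0,0,0,0],[-1,-0.79,0,0,0,0,0]]'
python3 -m inch '[[-0.2,-0.15,0,0,0,0,0],[-0.4,-0.3,0,0,0,0,0],[-0.6,-0.45,0,0,0,0,0],[-0.8,-0.6,0,0,0,0,0],[-1,-0.79,0,0,0,0,0],[-1,-0.79,0,0,0,0,0]]'
cat >> h.py <<'E'
def delta(x,y,z):
    from scipy.spatial.transform import Rotation as Ro
    s=bot.observe(); R=Ro.from_euler('xyz',s["tool_rot"])
    d=R.inv().apply(np.array([x,y,z])-s["position"])/.2
    tilt=R.as_matrix()[:,2]
    print("t",round(s["clock"],2),"pos",s["position"].round(4),"F",s["force"].round(2),"w",round(s["grip_width"],4),"rows xyz",d.round(4),"zaxis",tilt.round(4))
E
python3 -c "
from h import *
delta(.609,-.0975,.218)"
```

```text
clock: 0.85
position: [0.3692, 0.3471, 0.2186]
tool_rot: [-3.141, 0.001, 2.732]
force: [-0.2, 0.9, 0.3]
grip_width: 0.0001
finger_force: 0.0
clock: 1.6
position: [0.4904, 0.1236, 0.2183]
tool_rot: [-3.141, 0.001, 2.733]
force: [-0.6, 1.0, -0.1]
grip_width: -0.0001
finger_force: 0.0
t 1.6 pos [0.4904 0.1236 0.2183] F [-0.59  0.99 -0.11] w -0.0001 rows xyz [-0.9838 -0.7786  0.0031] zaxis [ 1.0e-04 -1.2e-03 -1.0e+00]
```

```bash
python3 -m inch '[[-0.2,-0.15,0,0,0,0,0],[-0.4,-0.3,0,0,0,0,0],[-0.6,-0.45,0,0,0,0,0],[-0.8,-0.6,0.1,0,0,0,0],[-0.98,-0.78,0.3,0,0,0,0],[-0.98,-0.78,0.4,0,0,0,0],[-0.98,-0.78,0.5,0,0,0,0],[-0.98,-0.78,0.5,0,0,0,0],[-0.98,-0.78,0.5,0,0,0,0]]'
python3 - <<'E'
from h import *
import pickle
f=cam("wrist"); save(f,"w1.png"); pickle.dump(f,open("w1.pkl","wb")); delta(.609,-.0975,.118)
E
```

```text
clock: 2.72
position: [0.6086, -0.0927, 0.1192]
tool_rot: [3.141, 0.001, 2.739]
force: [-0.2, 0.1, 0.4]
grip_width: 0.0001
finger_force: 0.0
t 2.77 pos [ 0.6088 -0.0929  0.1194] F [1.42 0.56 0.5 ] w 0.0001 rows xyz [-0.0101 -0.0207  0.0072] zaxis [ 1.2e-03  1.0e-04 -1.0e+00]
```

View pics/w1.png

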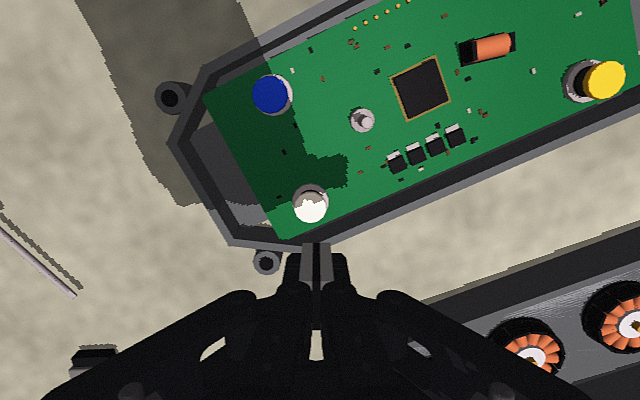

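The wrist view shows the white head at about (311,204), blue at (269,94) and yellow at (605,80), with the fingertips near (317,245) still above.

```bash
python3 - <<'E'
from h import *
import pickle
f=pickle.load(open("w1.pkl","rb"))
for n,p in dict(white=(311,205),blue=(269,94),yellow=(605,80)).items(): print(n,w(f,*p,.0455).round(4),w(f,*p).round(4))
im=cv2.resize(f["img"][60:260,230:370],None,fx=3,fy=3,interpolation=cv2.INTER_CUBIC)
im2=cv2.resize(f["img"][50:110,560:640],None,fx=3,fy=3,interpolation=cv2.INTER_CUBIC)
c=np.zeros((600,680,3),np.uint8); c[:,:420]=im; c[:180,430:670]=im2
cv2.imwrite("pics/w1c.png",c[...,::-1])
E
```

```text
white [ 0.6073 -0.0971  0.0455] [ 0.6077 -0.0973  0.0442]
blue [ 0.5231 -0.0919  0.0455] [ 0.523  -0.0921  0.0442]
yellow [0.6034 0.1195 0.0455] [0.6036 0.1202 0.0447]
```

View pics/w1c.png

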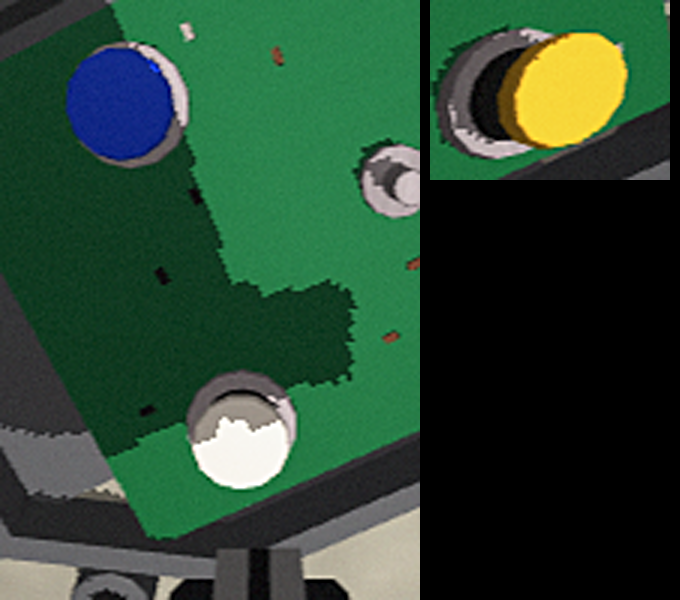

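```bash
python3 -m inch '[[0,0,0.08,0,0,0,0],[0,0,0.16,0,0,0,0],[0,0,0.22,0,0,0,0],[0,0,0.22,0,0,0,0],[0,0,0.22,0,0,0,0],[0,0,0.22,0,0,0,0]]'
python3 -c "
from h import *
delta(.6075,-.0972,.0535)"
```

```text
clock: 3.52
position: [0.6085, -0.0936, 0.075]
tool_rot: [3.141, 0.001, 2.738]
force: [-0.8, -0.2, 0.5]
grip_width: -0.0005
finger_force: 0.0
t 3.52 pos [ 0.6085 -0.0936  0.075 ] F [-0.78 -0.22  0.52] w -0.0005 rows xyz [-0.0026 -0.0184  0.1073] zaxis [ 7.e-04 -1.e-04 -1.e+00]
```

```bash
python3 -m inch '[[0,-0.02,0,0,0,0,0],[0,-0.02,0.02,0,0,0,0],[0,-0.02,0.03,0,0,0,0],[0,-0.02,0.03,0,0,0,0],[0,-0.02,0.03,0,0,0,0]]'
python3 -c "
from h import *
delta(.6075,-.0972,.0535)"
```

```text
clock: 4.15
position: [0.6066, -0.0972, 0.0685]
tool_rot: [-3.142, -0.0, 2.738]
force: [0.0, 0.2, -0.3]
grip_width: -0.0001
finger_force: 0.0
t 4.15 pos [ 0.6066 -0.0972  0.0685] F [ 0.02  0.17 -0.29] w -0.0001 rows xyz [-0.0041  0.0016  0.075 ] zaxis [-0.  0. -1.]
```

```bash
python3 -m inch '[[0,0,0.015,0,0,0,0],[0,0,0.025,0,0,0,0],[0,0,0.035,0,0,0,0],[0,0,0.045,0,0,0,0],[0,0,0.05,0,0,0,0],[0,0,0.055,0,0,0,0],[0,0,0.06,0,0,0,0],[0,0,0.065,0,0,0,0],[0,0,0.065,0,0,0,0],[0,0,0.065,0,0,0,0]]'
python3 -c "
from h import *
delta(.6075,-.0972,.0535)"
```

```text
clock: 5.4
position: [0.6066, -0.0972, 0.0555]
tool_rot: [3.142, 0.0, 2.738]
force: [-1.0, -0.4, -0.7]
grip_width: 0.0003
finger_force: 0.0
t 5.4 pos [ 0.6066 -0.0972  0.0555] F [-1.04 -0.42 -0.74] w 0.0003 rows xyz [-0.0041  0.0017  0.0101] zaxis [ 0.  0. -1.]
```

```bash
for i in 1 2 3; do python3 -m inch '[[0,0,0.005,0,0,0,0],[0,0,0.005,0,0,0,0],[0,0,0.005,0,0,0,0]]' | grep -E "position|force:"; done
```

```text
position: [0.6066, -0.0972, 0.0545]
force: [-0.7, 0.3, -0.2]
finger_force: 0.0
position: [0.6066, -0.0972, 0.0535]
force: [0.1, 0.0, 0.7]
finger_force: 0.0
position: [0.6066, -0.0972, 0.0525]
force: [-0.3, -0.8, 0.0]
finger_force: 0.0
```

Force hasn't risen yet, so I'm checking with the wrist camera.

```bash
python3 - <<'E'
from h import *
import pickle
f=cam("wrist"); pickle.dump(f,open("w2.pkl","wb"))
im=cv2.resize(f["img"][100:330,200:430],None,fx=2.6,fy=2.6,interpolation=cv2.INTER_CUBIC); cv2.imwrite("pics/w2.png",im[...,::-1])
E
```

```text
(no output)
```

View pics/w2.png

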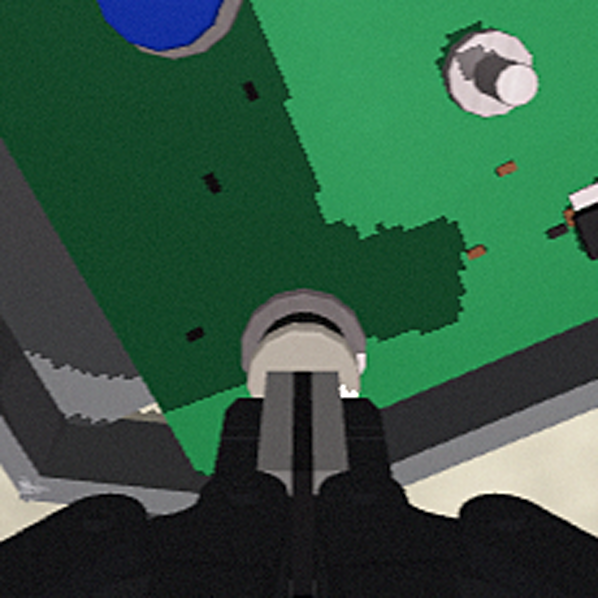

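The fingertips, with their edge at crop (303,372), are laterally over the white head at (303,360). I'll use depth to check the vertical gap.

```bash
python3 - <<'E'
from h import *
import pickle
f=pickle.load(open("w2.pkl","rb"))
for n,p in dict(head=(316,236),head2=(306,240),tipL=(307,245),tipL2=(307,246),tipR=(327,245),tipR2=(327,250),board=(290,220),blue=(260,105)).items(): print(n,w(f,*p).round(4))
E
```

```text
head [ 0.6038 -0.0969  0.043 ]
head2 [ 0.6036 -0.1029  0.0437]
tipL [ 0.595  -0.0978  0.071 ]
tipL2 [ 0.5948 -0.0976  0.0726]
tipR [ 0.5988 -0.0892  0.0706]
tipR2 [ 0.5984 -0.0892  0.0766]
board [ 0.5954 -0.1107  0.0243]
blue [ 0.5284 -0.0947  0.0437]
```

Depth puts the visible fingertip edge about 27 mm above the head, which disagrees with the stated 17 mm tip offset. I'll cross-check with the side camera.

```bash
python3 - <<'E'
from h import *
import pickle
f=cam("side"); pickle.dump(f,open("s2.pkl","wb"))
F=200/np.tan(np.radians(f["vfov"])/2);R=cv2.Rodrigues(np.array(f["rvec"]))[0]
K=np.array([[F,0,f["cx"]],[0,F,f["cy"]],[0,0,1]])
for z in(.0355,.0525,.071):
    print(z,cv2.projectPoints(np.array([[.6066,-.0972,z]]),np.array(f["rvec"]),np.array(f["tvec"]),K,None)[0].ravel().round(1))
im=cv2.resize(f["img"][130:250,290:430],None,fx=5,fy=5,interpolation=cv2.INTER_CUBIC); cv2.imwrite("pics/s2.png",im[...,::-1])
g=pickle.load(open("w2.pkl","rb")); R=cv2.Rodrigues(np.array(g["rvec"]))[0]; print("wristcam",-R.T@np.array(g["tvec"]),R[2], g["vfov"])
print(g["z_map"][232:262:2,307].round(3))
E
```

```text
0.0355 [362.5 215.8]
0.0525 [363.1 211.6]
0.071 [363.7 207. ]
wristcam [ 0.53670228 -0.06837673  0.20751846] [ 0.27242994 -0.11617863 -0.95513583] 64.02463589332419
[0.177 0.176 0.178 0.177 0.179 0.179 0.15  0.148 0.145 0.144 0.143 0.141
 0.138 0.136 0.135]
```

View pics/s2.png

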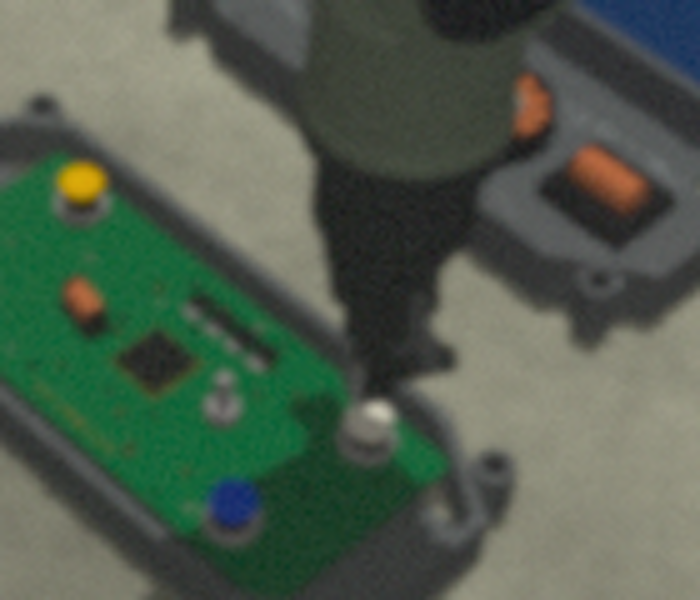

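The tip shows at crop (370,393), which is pixel (364,209) and a height of about 0.065. Both cameras agree that the tip is still well above the head, so the stated offset doesn't hold here. I'll go on down in small steps, guided by force.

```bash
python3 -m inch '[[0,0,0.01,0,0,0,0],[0,0,0.02,0,0,0,0],[0,0,0.03,0,0,0,0],[0,0,0.04,0,0,0,0],[0,0,0.05,0,0,0,0],[0,0,0.06,0,0,0,0],[0,0,0.06,0,0,0,0]]'| grep -E "position|force:"; for i in 1 2 3 4; do python3 -m inch '[[0,0,0.005,0,0,0,0],[0,0,0.01,0,0,0,0]]' | grep -E "position|force:|clock"; done
```

```text
position: [0.6065, -0.0972, 0.0404]
force: [0.2, -0.0, -0.0]
finger_force: 0.0
clock: 7.75
position: [0.6067, -0.0972, 0.0385]
force: [-0.5, -0.1, -0.5]
finger_force: 0.0
clock: 8.0
position: [0.6066, -0.0972, 0.0364]
force: [0.2, 0.2, -0.1]
finger_force: 0.0
clock: 8.25
position: [0.6066, -0.0972, 0.0344]
force: [0.8, 0.1, -0.8]
finger_force: 0.0
clock: 8.5
position: [0.6066, -0.0972, 0.0324]
force: [-0.1, 0.7, 0.4]
finger_force: 0.0
```

```bash
cat > gap.py <<'E'
from h import *
f=cam("wrist")
Z=f["z_map"]; 
for v in range(238,252,2): print(v,w(f,307,v).round(4))
print(bot.observe()["position"].round(4),bot.observe()["force"].round(2))
E
python3 gap.py
```

```text
238 [ 0.6001 -0.1006  0.0301]
240 [ 0.6007 -0.1008  0.0312]
242 [ 0.5974 -0.0991  0.0416]
244 [ 0.5945 -0.0975  0.051 ]
246 [ 0.5944 -0.0975  0.0532]
248 [ 0.5948 -0.0976  0.0544]
250 [ 0.5943 -0.0973  0.0578]
[ 0.6065 -0.0972  0.0323] [ 0.27  0.55 -0.41]
```

```bash
for i in 1 2 3; do python3 -m inch '[[0,0,0.005,0,0,0,0],[0,0,0.01,0,0,0,0]]' | grep -E "position|force:|clock"; done
```

```text
clock: 8.8
position: [0.6066, -0.0972, 0.0305]
force: [-0.9, -0.9, 3.1]
finger_force: 1.5
clock: 9.05
position: [0.6067, -0.0972, 0.0285]
force: [-0.7, -0.5, 3.1]
finger_force: 1.5
clock: 9.3
position: [0.6066, -0.0972, 0.0264]
force: [-0.5, -0.1, 2.6]
finger_force: 1.5
```

Contact: the force is a steady 3 N of sliding friction. The tip therefore sits about 14 mm above the reported TCP. I'll continue until the bush pushes back.

```bash
for i in 1 2 3; do python3 -m inch '[[0,0,0.005,0,0,0,0],[0,0,0.01,0,0,0,0]]' | grep -E "position|force:|clock"; done
```

```text
clock: 9.55
position: [0.6066, -0.0972, 0.0244]
force: [0.0, -0.6, 2.3]
finger_force: 1.5
clock: 9.8
position: [0.6067, -0.0972, 0.0226]
force: [-2.1, 0.1, 7.4]
finger_force: 3.3
clock: 10.05
position: [0.6067, -0.0972, 0.0208]
force: [-3.0, 1.3, 10.5]
finger_force: 5.5
```

White is home with 10 N on the bush. I'll lift and move over yellow.

```bash
python3 -m inch '[[0,0,-0.03,0,0,0,0],[0,0,-0.1,0,0,0,0],[0,0,-0.25,0,0,0,0],[0.1,0.22,-0.3,0,0,0,0],[0.2,0.44,-0.3,0,0,0,0],[0.3,0.66,-0.3,0,0,0,0],[0.4,0.88,-0.3,0,0,0,0],[0.446,0.995,-0.3,0,0,0,0],[0.446,0.995,-0.3,0,0,0,0],[0.446,0.995,-0.3,0,0,0,0],[0.446,0.995,-0.3,0,0,0,0]]'
python3 - <<'E'
from h import *
delta(.6032,.121,.034)
f=cam("wrist"); save(f,"w3.png"); import pickle; pickle.dump(f,open("w3.pkl","wb"))
E
```

```text
clock: 11.42
position: [0.6029, 0.1196, 0.0807]
tool_rot: [-3.141, 0.0, 2.736]
force: [0.4, -0.6, 2.0]
grip_width: 0.0001
finger_force: 0.0
t 11.43 pos [0.6029 0.1196 0.0807] F [ 0.38 -0.65  1.96] w 0.0001 rows xyz [0.0015 0.0069 0.2337] zaxis [ 2.e-04 -3.e-04 -1.e+00]
```

View pics/w3.png

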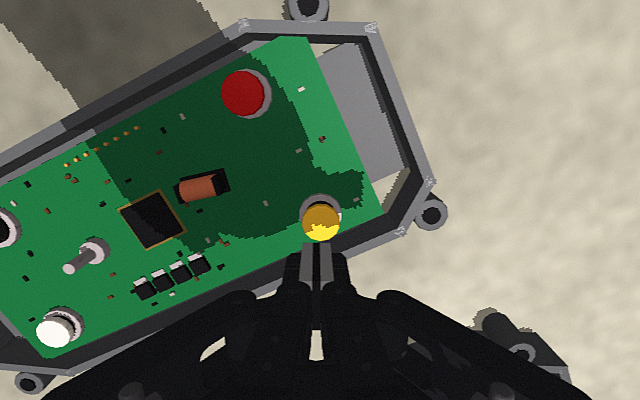

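The wrist view shows yellow at (321,222) just ahead of the tips, white seated at (55,329), and the coil and bolt undisturbed.

```bash
python3 - <<'E'
from h import *
import pickle
f=pickle.load(open("w3.pkl","rb"))
print(w(f,321,222,.0455).round(4),"white",w(f,55,329).round(4),"red",w(f,243,93).round(4))
E
python3 -m inch '[[0,0.005,0.05,0,0,0,0],[0,0.005,0.1,0,0,0,0],[0,0.005,0.15,0,0,0,0],[0,0.005,0.19,0,0,0,0],[0,0.005,0.2,0,0,0,0],[0,0.005,0.2,0,0,0,0]]'
```

```text
[0.603  0.1221 0.0455] white [ 0.6066 -0.0939  0.0375] red [0.5137 0.112  0.0455]
clock: 12.22
position: [0.6032, 0.1217, 0.0404]
tool_rot: [-3.141, -0.0, 2.738]
force: [0.2, 0.1, 0.1]
grip_width: -0.0002
finger_force: 0.0
```

White reads 0.0375, which is home, and the tool is centred over yellow at (0.603, 0.122). Now I'll press it.

```bash
python3 -m inch '[[0,0,0.01,0,0,0,0],[0,0,0.02,0,0,0,0],[0,0,0.03,0,0,0,0],[0,0,0.04,0,0,0,0],[0,0,0.045,0,0,0,0],[0,0,0.05,0,0,0,0],[0,0,0.055,0,0,0,0],[0,0,0.06,0,0,0,0],[0,0,0.065,0,0,0,0],[0,0,0.07,0,0,0,0],[0,0,0.075,0,0,0,0],[0,0,0.08,0,0,0,0]]' | grep -E "position|force:|clock"
for i in 1 2; do python3 -m inch '[[0,0,0.005,0,0,0,0],[0,0,0.01,0,0,0,0]]' | grep -E "position|force:|clock"; done
```

```text
clock: 13.72
position: [0.6032, 0.1218, 0.0244]
force: [-0.7, 0.3, 1.5]
finger_force: 1.5
clock: 13.98
position: [0.6032, 0.1218, 0.0226]
force: [-0.9, 0.4, 7.9]
finger_force: 3.3
clock: 14.22
position: [0.6033, 0.1218, 0.0208]
force: [-2.2, 0.3, 10.5]
finger_force: 5.5
```

Yellow shows the same force signature, so it's home. Next is blue.

```bash
python3 -m inch '[[0,0,-0.03,0,0,0,0],[0,0,-0.1,0,0,0,0],[0,0,-0.25,0,0,0,0],[0,-0.2,-0.35,0,0,0,0],[-0.01,-0.4,-0.35,0,0,0,0],[-0.03,-0.6,-0.35,0,0,0,0],[-0.04,-0.8,-0.35,0,0,0,0],[-0.05,-1,-0.35,0,0,0,0]]' | grep position
python3 -m inch '[[0,-0.1,0,0,0,0,0],[0,-0.14,0,0,0,0,0],[0,-0.14,0.05,0,0,0,0],[0,-0.14,0.05,0,0,0,0],[0,-0.14,0.05,0,0,0,0]]'| grep position
python3 - <<'E'
from h import *
delta(.5229,-.0918,.0404)
f=cam("wrist"); save(f,"w4.png"); import pickle; pickle.dump(f,open("w4.pkl","wb"))
E
```

```text
position: [0.5334, -0.0673, 0.0912]
position: [0.5229, -0.0909, 0.0802]
t 15.85 pos [ 0.5229 -0.0909  0.0802] F [ 0.29 -0.03  1.08] w -0.0003 rows xyz [-0.0017 -0.004   0.1991] zaxis [-5.e-04  2.e-04 -1.e+00]
```

View pics/w4.png

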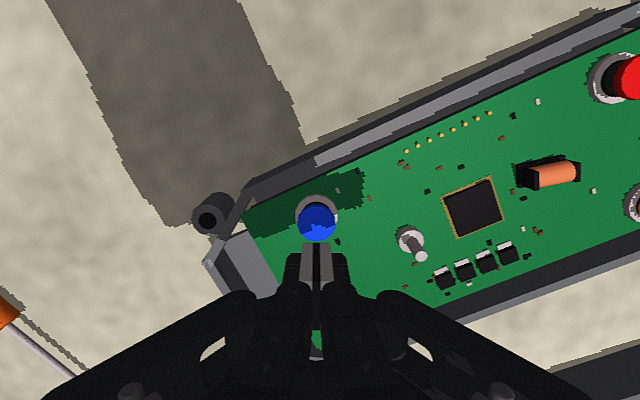

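Blue is at (317,222), directly under the tips in the same relation that worked for yellow. I'll go down and press.

```bash
python3 -m inch '[[0,-0.004,0.05,0,0,0,0],[0,-0.004,0.1,0,0,0,0],[0,-0.004,0.15,0,0,0,0],[0,-0.004,0.19,0,0,0,0],[0,-0.004,0.2,0,0,0,0],[0,-0.004,0.2,0,0,0,0]]' | grep -E "position|force:"
python3 -m inch '[[0,0,0.01,0,0,0,0],[0,0,0.02,0,0,0,0],[0,0,0.03,0,0,0,0],[0,0,0.04,0,0,0,0],[0,0,0.045,0,0,0,0],[0,0,0.05,0,0,0,0],[0,0,0.055,0,0,0,0],[0,0,0.06,0,0,0,0],[0,0,0.065,0,0,0,0],[0,0,0.07,0,0,0,0],[0,0,0.075,0,0,0,0],[0,0,0.08,0,0,0,0]]' | grep -E "position|force:|clock"
for i in 1 2; do python3 -m inch '[[0,0,0.005,0,0,0,0],[0,0,0.01,0,0,0,0]]' | grep -E "position|force:|clock"; done
```

```text
position: [0.5224, -0.0926, 0.0404]
force: [0.7, 0.1, 0.1]
finger_force: 0.0
clock: 18.15
position: [0.5224, -0.0926, 0.0244]
force: [-0.2, 1.0, 2.4]
finger_force: 1.5
clock: 18.4
position: [0.5225, -0.0926, 0.0225]
force: [-2.2, 0.3, 7.0]
finger_force: 3.3
clock: 18.65
position: [0.5225, -0.0925, 0.0207]
force: [-3.5, 0.7, 10.9]
finger_force: 5.5
```

Blue is home. I'll lift well clear and verify.

```bash
python3 -m inch '[[0,0,-0.03,0,0,0,0],[0,0,-0.1,0,0,0,0],[0,0,-0.25,0,0,0,0],[0,0,-0.45,0,0,0,0],[0,0,-0.65,0,0,0,0],[0,0,-0.8,0,0,0,0],[0,0,-0.8,0,0,0,0],[0,0,-0.8,0,0,0,0]]'
python3 - <<'E'
from h import *
f=cam("wrist")
F=200/np.tan(np.radians(f["vfov"])/2);K=np.array([[F,0,f["cx"]],[0,F,f["cy"]],[0,0,1]])
for n,p in dict(white=(.6075,-.0972,.038),yellow=(.6032,.1215,.038),blue=(.5226,-.092,.038),red=(.5127,.1117,.0455)).items():
    u,v=cv2.projectPoints(np.array([p]),np.array(f["rvec"]),np.array(f["tvec"]),K,None)[0].ravel()
    print(n,round(u),round(v), end=" ")
    if 3<u<637 and 3<v<397:
        print(f["img"][int(v),int(u)],"z",np.median([w(f,u+a,v+b)[2] for a in(-2,0,2) for b in(-2,0,2)]).round(4))
    else: print()
save(f,"w5.png")
E
```

```text
clock: 19.65
position: [0.5222, -0.0925, 0.1804]
tool_rot: [-3.142, -0.0, 2.738]
force: [-0.0, -0.2, -0.4]
grip_width: -0.0001
finger_force: 0.0
white 345 257 [0 0 0] z 0.0376
yellow 558 172 [242 201  57] z 0.0375
blue 317 182 [ 32  75 227] z 0.0378
red 533 83 [206  27  26] z 0.0443
```

View pics/w5.png

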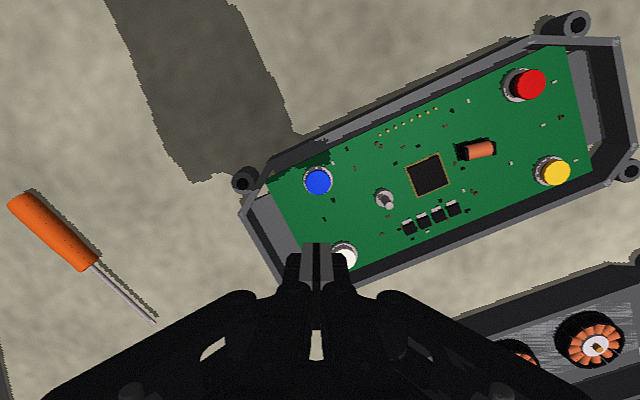

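The white, yellow and blue heads read about 0.0375, so they are seated at (345,256), (553,171) and (317,182). Red stands at 0.0443 at (529,84), and the bolt, coil and driver are undisturbed.

```bash
python3 -c "
from workcell import bot
print(bot.job_done())"
```

```text
the job is handed in; nothing more can be done
None
```

I pressed the white, yellow and blue pins home in that order at about 11 N or less, left red standing and saw no loose part disturbed; the job was handed in at about 20 s, but no verdict came back.

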